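Change the kitchen gas over at the lever valves

ROBOT

A 6-joint arm with a two-finger parallel gripper is mounted at the origin on the work surface. World frame = base frame: x ahead of the robot, y to its left, z up, the work surface at z = 0. Lengths are in m, angles in rad, forces in N, time in s.
With the tool pointing down it reaches from about 0.3 to 0.875 m from the base axis. Payload 6.4 kg.
Tool frame: the origin (TCP) lies at the very end of the fingers, on their centre line; the grasp point (between the pads) lies 19 mm behind it; z points along the fingers, y is the line along which they close (so a half turn about z gives the same grasp; the last joint's range is limited). The gripper opens to 85 mm and grips with 20 to 120 N. Pads are 22 mm wide; open, the fingers measure 114 mm over their backs; the gripper's body (76 mm by 85 mm) begins 54 mm behind the grasp point. The pads swing forward as they close: fully open they stand 13 mm farther back than shut.
Start: joints at [0.95, 0.181, 1.607, -0, 1.354, -0.206], TCP at [0.232, 0.526, 0.231] pointing down, gripper open.
Joint ranges: [-2.99, 2.99], [-0.89, 2.07], [0.3, 2.58], [-1.14, 4.28], [0, 2.63], [-3.12, 3.12]. Speed limits (rad/s): [2.57, 2.57, 3.01, 3.14, 3.14, 3.14].

INTERFACE

Orientations are given as a unit quaternion [w, x, y, z].
In Python, from rig import env gives the robot as it stands.
- The arm moves only by the tool step_arm, never from a script. Its argument "series" is a list of rows, each a list of 7 numbers: the shift along the tool's x, y, z in m, then the turn, a rotation vector about the tool's x, y, z in rad, then the closure, from -1 (fully open) to 1 (shut). A call has exactly 10 rows; each row is the pose to reach, as a shift and turn from the pose commanded when the call began, along the tool's axes at that moment; what a row does not reach only later rows make up. A row lasts 1/12 s, in which the tool goes at most 41.7 mm and 7.16 degrees, less where a joint would pass 70% of its speed; a pose out of reach is approached as far as the arm can. A call with a gripper value outside its range is refused whole. The fingers move at their own pace and stop on an object; the grip force is fixed at half the most. Time passes only in rows, so rows that repeat a pose let the fingers close, or fill a call up. It gives the time, the measured TCP pose, the force and the opening at its end, in the units of the state.
- env.sense(): the state, without advancing time (a new reading comes with each control period).
- env.read_camera(name): name is "scene" or "top" or "wrist"; returns a dict with "img" (384x512x3 uint8, red, green, blue), "depth" (384x512 float32, m along the optical axis (not along the pixel's ray), 0 where there is no reading), "vertical_fov" (degrees; the focal length in pixels is half the picture's height over the tangent of half this angle, whatever the lens; pixels are square), "cx", "cy" (the principal point, pixels), "R" (3x3) and "t" (3): a world point X has camera coordinates R X + t; the wrist camera has in their place "hand_eye" (4x4, takes a point from camera to tool coordinates, whose origin is the TCP and whose axes are the flange's). Camera axes: x right, y down, z forward; pixel columns grow to the right and rows downward; lengths in m; the calibration is good to about 2 mm. A picture is of the moment at which its call begins: read the wrist's pose just before it.
- env.hand_in(): hands the job in, once; it reports no verdict.
The state is a dict: "t": time; "qpos": joint angles; "dq": joint speeds; "joint_efforts": joint torques, N m; "eef_pos": TCP position; "tcp_rot": TCP orientation; "ft_force": force on the tool from outside, world axes, zero at the start; "torque": the same for the moment, N m; "opening": finger opening in m.
Only numpy, scipy, OpenCV 4.12 (cv2) and the standard library are available. Lean on these libraries where they do the work, as an engineer would, in place of code of your own. Each camera call takes 0.05 s, during which the arm holds its last target. There are 200 camera calls.

TASK

Change the gas over from one cooker to the other: with a fingertip push the red lever round until it is fully shut, square across its pipe, and only then push the yellow lever round until it is fully open, straight along its pipe. Do not force the levers against their stops, leave the blue lever as it is, and do not move the things standing round about.

Things in the scene. Friction and masses are not known exactly. Their poses are not given: they have to be found in the camera images.
- manifold: fixed gas manifold on a dark steel plate 260 x 460 x 10 mm. Origin on the table, under the middle valve's axis; x along the three branch pipes, away from the robot; y along the row of valves, which stand at y = -160, 0, 160 mm in any colour order. Copper header pipe along y at x = 130 mm. Pipes, caps and valve bodies stay below 68 mm; only the 22 mm thick necks and the levers are higher.
- red_lever (a joint): the red quarter-turn lever, turning level about red_hub: 0 = along its pipe, fully open (stop); 1.571 = square across its pipe, fully shut (stop); grows counter-clockwise seen from above. Starts open (0 to 0.35). Held by friction (0.3 N m, some 4 N at 75 mm from the axis), no spring: stays where it is left.
- red_hub (a point): point on the turning axis of the red lever, at mid-thickness of the lever, 102 mm above the table. The lever is a red bar 20 mm wide and 14 mm thick (95 to 109 mm above the table), reaching out level to 110 mm from the axis.
- red_end (a point): outer end of the red lever, 110 mm from its axis at mid-thickness; the direction from red_hub to here is where the lever points.
- red_valve: the fixed brass valve with its length of pipe and the red lever on top. Origin on the table top, under the lever's axis; x along its pipe, away from the robot. At joint value 0 the lever points to its -x, at 1.571 to its -y.
- yellow_lever (a joint): the yellow quarter-turn lever, turning level about yellow_hub: 0 = along its pipe, fully open (stop); 1.571 = square across its pipe, fully shut (stop); grows counter-clockwise seen from above. Starts shut (1.45 to 1.571). Held by friction (0.3 N m, some 4 N at 75 mm from the axis), no spring: stays where it is left.
- yellow_hub (a point): point on the turning axis of the yellow lever, at mid-thickness of the lever, 102 mm above the table. The lever is a yellow bar 20 mm wide and 14 mm thick (95 to 109 mm above the table), reaching out level to 110 mm from the axis.
- yellow_end (a point): outer end of the yellow lever, 110 mm from its axis at mid-thickness; the direction from yellow_hub to here is where the lever points.
- yellow_valve: the fixed brass valve with its length of pipe and the yellow lever on top. Origin on the table top, under the lever's axis; x along its pipe, away from the robot. At joint value 0 the lever points to its -x, at 1.571 to its -y.
- blue_lever (a joint): the blue quarter-turn lever, turning level about blue_hub: 0 = along its pipe, fully open (stop); 1.571 = square across its pipe, fully shut (stop); grows counter-clockwise seen from above. Starts open or partly open (0 to 0.6) and is to be left so. Held by friction (0.3 N m, some 4 N at 75 mm from the axis), no spring: stays where it is left.
- blue_hub (a point): point on the turning axis of the blue lever, at mid-thickness of the lever, 102 mm above the table. The lever is a blue bar 20 mm wide and 14 mm thick (95 to 109 mm above the table), reaching out level to 110 mm from the axis.
- blue_end (a point): outer end of the blue lever, 110 mm from its axis at mid-thickness; the direction from blue_hub to here is where the lever points.
- blue_valve: the fixed brass valve with its length of pipe and the blue lever on top. Origin on the table top, under the lever's axis; x along its pipe, away from the robot. At joint value 0 the lever points to its -x, at 1.571 to its -y.
- jar: loose jar with a red lid, 52 mm across, 90 mm high, standing beyond the +y end of the manifold; origin at the centre of its foot, z up. Leave alone.
- cup: loose white cup, 72 mm across the rim, 85 mm high, beyond the -y end of the manifold; origin at the centre of its foot, z up. Leave alone.
- sauce: loose orange sauce bottle, 60 mm across, 160 mm high, beyond the -y end of the manifold; origin at the centre of its foot, z up. Leave alone.

How it is judged:
On the way, in this order (a step that is already met when the one before it is completed fails the run):
1. the red lever is fully shut (value of joint red_lever above 1.45 rad and value of joint yellow_lever above 1.3 rad), for 0.2 s.
2. the yellow lever is fully open, the red one still shut (value of joint yellow_lever below 0.12 rad and value of joint red_lever above 1.45 rad), for 0.2 s.
At the end, for the whole second after the job is handed in: The red lever is shut (above 1.45 rad, within 0.12 rad of its stop), the yellow lever open (below 0.12 rad), both at rest; the end of the blue lever is within 12 mm of where it was, and jar, cup and sauce bottle within 20 mm of where they were (all of step 2 and distance of blue_end from where it was at the start of the episode below 0.012 m and velocity of joint red_lever between -0.05 and 0.05 rad/s and velocity of joint yellow_lever between -0.05 and 0.05 rad/s and distance of each of jar, cup, sauce from where it was at the start of the episode below 0.02 m); the robot touches nothing.
It fails at once if the jar, cup or sauce bottle is shoved more than 20 mm, lifted or knocked over (distance of any of jar, cup, sauce from where it was at the start of the episode above 0.02 m or angle between any of jar, cup, sauce's own z axis and vertical above 0.3 rad).
It fails at once if the blue lever is moved (its end by more than 12 mm) (distance of blue_end from where it was at the start of the episode above 0.012 m).
It fails at once if the yellow valve is opened while the red one is not yet shut (value of joint yellow_lever below 1.3 rad and value of joint red_lever below 1.44 rad).
It fails at once if a lever or valve is forced, with more than 70 N (contact force between any of the fingers, the arm and red_valve above 70 N or contact force between any of the fingers, the arm and yellow_valve above 70 N).
It also fails if it takes over 51 s, if anything falls off the work surface, if the arm or the gripper's body presses on something with over 40 N, if the wrist force passes 120 N, or if a joint passes its speed limit or range.

## Working session

There is one attempt and no reset: what is moved stays moved. The work goes in short steps, Python scripts to look and compute and a tool call to move; the robot and the scene stay as the last step left them, time stands still between calls to the robot, and variables do not carry over. Pictures are saved under pics/ and viewed, on a budget of 10 in all, crops included, one or two more only if the job needs it, and the job is handed in when it is done.

Besides the shell and the picture viewer there is one more tool, called in YAML: its name, and indented under it one key for each argument. step_arm: Moves the arm, as the interface text tells. Its arguments: {"type":"object","properties":{"series":{"type":"array","items":{"type":"array","items":{"type":"number"}}}},"required":["series"]}

```bash
mkdir -p pics; cat > h.py <<'E'
import numpy as np, cv2
from rig import env
def cam(n):
    s=env.sense(); c=env.read_camera(n); im=c['img']
    f=im.shape[0]/2/np.tan(np.radians(c['vertical_fov'])/2); c['f']=f
    if 'R' in c: c['Rw']=np.array(c['R']).T; c['o']=-c['Rw']@np.array(c['t'])
    return s,c
def ray(c,u,v,z):
    d=c['Rw']@np.array([(u-c['cx'])/c['f'],(v-c['cy'])/c['f'],1]); return c['o']+d*(z-c['o'][2])/d[2]
def cloud(c):
    v,u=np.mgrid[:384,:512]; z=c['depth']
    P=np.stack([(u-c['cx'])/c['f']*z,(v-c['cy'])/c['f']*z,z],-1)
    return P@c['Rw'].T+c['o']
E
python3 - <<'E'
from h import *
ims=[]
for n in('top','scene'):
    s,c=cam(n); cv2.imwrite(f'pics/{n}.png',c['img'][...,::-1]); print(n,c['o'],c['f'],c['Rw'].tolist())
    hsv=cv2.cvtColor(c['img'],cv2.COLOR_RGB2HSV); P=cloud(c)
    for k,a,b in(('red',175,5),('yel',22,33),('blu',100,125)):
        h=hsv[...,0]; m=((h>=a)|(h<=b) if a>b else (h>=a)&(h<=b))&(hsv[...,1]>130)&(hsv[...,2]>60)
        nn,l,st,ce=cv2.connectedComponentsWithStats(m.astype('uint8'))
        for i in range(1,nn):
            if st[i,4]>60: print(k,st[i],ce[i].round(1),np.median(P[l==i],0).round(3))
print(s['eef_pos'],s['tcp_rot'],s['t'])
E
```

```text
top [ 0.40761017 -0.01253089  1.38590794] 481.0761183553521 [[-0.013808462039136778, -0.9938271367492251, 0.11007701230025574], [-0.9997075698923844, 0.011536164297022925, -0.021253037739945132], [0.019851979145091722, -0.11033829423255115, -0.9936958084594469]]
red [253 199  14  36 253] [259.5 216.4] [ 0.49  -0.051  0.109]
red [145 229  17  16 218] [152.8 236.7] [0.44  0.235 0.09 ]
yel [200 195  37  11 257] [217.8 200.2] [0.534 0.06  0.109]
yel [500 241  12  52 543] [506.2 265. ] [ 0.333 -0.989 -0.417]
yel [504 304   8  20 121] [507.7 313.5] [ 0.147 -0.995 -0.432]
yel [506 336   6  31 137] [509.1 350.7] [ 0.02  -0.975 -0.412]
blu [315 189  25  32 233] [326.9 204.6] [ 0.519 -0.231  0.108]
scene [ 1.18652822 -0.40973467  0.97409251] 475.89266723088906 [[0.49940272457385393, 0.6718886956583058, -0.546957493169983], [0.8662721258375535, -0.37776620910177683, 0.3269025776248304], [0.013020087753049796, -0.6370700682871966, -0.770695922791505]]
red [307 127  17  15 203] [314.9 133.9] [0.445 0.23  0.089]
red [217 166  30  25 261] [231.  178.3] [ 0.491 -0.055  0.108]
yel [263 164  34  20 192] [279.5 173.3] [0.535 0.056 0.109]
blu [149 206  40  19 284] [168.3 215.2] [ 0.521 -0.235  0.108]
[0.23138065 0.52578732 0.23039062] [-3.40500161e-04  2.05916494e-01  9.78569169e-01 -8.14861368e-04] 0.05
```

View pics/top.png

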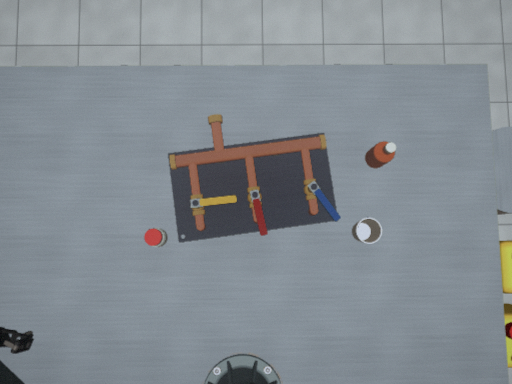

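View pics/scene.png

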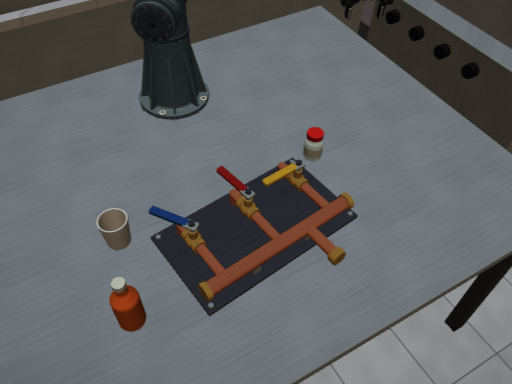

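The top view shows yellow's hub at (196,203), red's at (254,194) and blue's at (313,187). Red points down the image, yellow right and blue down-right. In the scene view nothing blocks the space around the red and yellow levers. Next I'll fit the hubs and angles.

```bash
cat >> h.py <<'E'
W={'red':(172,6,(.49,-.052)),'yel':(20,34,(.534,.058)),'blu':(98,128,(.52,-.233))}
def lever(c,k,guess=None):
    a,b,g=W[k]; g=np.array(guess or g); hsv=cv2.cvtColor(c['img'],cv2.COLOR_RGB2HSV); h=hsv[...,0].astype(int)
    m=((h>=a)|(h<=b) if a>b else (h>=a)&(h<=b))&(hsv[...,1]>110)&(hsv[...,2]>50)
    P=cloud(c); v,u=np.nonzero(m&(abs(P[...,2]-.105)<.012)&(np.hypot(P[...,0]-g[0],P[...,1]-g[1])<.12))
    Q=np.array([ray(c,x,y,.109)[:2] for x,y in zip(u,v)])
    # keep top face only (3D height close to .109)
    Q=Q[abs(P[v,u,2]-.109)<.005]
    (cx,cy),(w,hh),an=cv2.minAreaRect(Q.astype('float32')*1000)
    B=cv2.boxPoints(((cx,cy),(w,hh),an))/1000
    mu=Q.mean(0); d=np.linalg.svd(Q-mu,full_matrices=False)[2][0]
    t=(Q-mu)@d; s=(Q-mu)@np.array([-d[1],d[0]])
    return mu,d,t.min(),t.max(),s.max()-s.min(),len(Q)
E
python3 - <<'E'
from h import *
for n in('top','scene'):
    s,c=cam(n)
    for k in W:
        mu,d,a,b,w,N=lever(c,k)
        # outward direction: -x or -y
        if (d[0]+d[1])>0: d=-d; a,b=-b,-a
        e=mu+d*b; print(n,k,'n',N,'len',round(b-a,3),'w',round(w,3),'end',e.round(4),'hub',(e-.11*d).round(4),'dir',np.degrees(np.arctan2(d[1],d[0])).round(1))
    for nm,px in (('top',[(254,194),(196,203),(313,187)]),):
        if n=='top':
            for p in px: print(p,ray(c,*p,.115).round(4))
    hsv=cv2.cvtColor(c['img'],cv2.COLOR_RGB2HSV); P=cloud(c)
    m=(abs(P[...,2]-.01)<.006)&(hsv[...,2]<80)&(abs(P[...,0]-.5)<.25)&(abs(P[...,1]+.05)<.3)
    l=cv2.connectedComponentsWithStats(m.astype('uint8'))
    X=P[m][:,:2].astype('float32'); r=cv2.minAreaRect(X*1000); print('plate',r)
R=cv2.Rodrigues(np.zeros(3))[0]
from scipy.spatial.transform import Rotation as Ro
q=s['tcp_rot']; print(Ro.from_quat([*q[1:],q[0]]).as_matrix().round(3),s['eef_pos'])
E
```

```text
top red n 237 len 0.096 w 0.019 end [ 0.4427 -0.0612] hub [ 0.55   -0.0372] dir -167.4
top yel n 253 len 0.097 w 0.021 end [0.5385 0.0111] hub [0.528  0.1206] dir -84.5
top blu n 232 len 0.096 w 0.019 end [ 0.4801 -0.2581] hub [ 0.5705 -0.1953] dir -145.2
(254, 194) [ 0.549  -0.0366  0.115 ]
(196, 203) [0.5268 0.1173 0.115 ]
(313, 187) [ 0.566  -0.1943  0.115 ]
plate ((583.142822265625, -33.391387939453125), (256.937255859375, 454.8816223144531), 7.086602210998535)
scene red n 233 len 0.097 w 0.022 end [ 0.444  -0.0648] hub [ 0.5515 -0.0412] dir -167.6
scene yel n 219 len 0.098 w 0.02 end [0.5409 0.0086] hub [0.5296 0.1181] dir -84.1
scene blu n 281 len 0.097 w 0.02 end [ 0.482  -0.2625] hub [ 0.5715 -0.1985] dir -144.4
plate ((585.1573486328125, -58.2833251953125), (283.60797119140625, 561.5957641601562), 4.3027729988098145)
[[-0.915  0.403 -0.001]
 [ 0.403  0.915 -0.001]
 [ 0.    -0.001 -1.   ]] [0.2314427  0.52589555 0.23058673]
```

```bash
cat >> h.py <<'E'
from scipy.spatial.transform import Rotation as Ro
HUB={'red':np.array([.551,-.039]),'yel':np.array([.529,.119])}
def wp(k,deg,r,off):  # tool position: lever direction deg, off>0 on the ccw side
    a=np.radians(deg); d=np.array([np.cos(a),np.sin(a)]); return HUB[k]+r*d+off*np.array([-d[1],d[0]])
def rows(w,p=None,yaw=None): # w: list (x,y,z,yaw of tool y in deg); p,yaw commanded start
    s=env.sense(); q=s['tcp_rot']; R=Ro.from_quat([*q[1:],q[0]]).as_matrix()
    if p is None: p=np.array(s['eef_pos'])
    if yaw is None: yaw=np.degrees(np.arctan2(R[1,1],R[0,1]))
    y=np.radians(yaw); A=np.array([[-np.sin(y)*-1,np.cos(y)*-1,0],[np.cos(y),np.sin(y),0],[0,0,-1]]) # rows: tool x,y,z
    A[0]=np.cross(A[1],A[2])
    print('start',np.round(p,4),round(yaw,1))
    for x in w:
        v=A@(np.array(x[:3])-p); dy=(x[3]-yaw+90)%180-90 if len(x)<5 else x[3]-yaw
        print([*v.round(3).tolist(),0,0,round(-np.radians(dy),3),1])
E
python3 - <<'E'
from h import *
a=wp('red',-167.5,.085,-.045); print(a)
rows([(*a,.23,12.5,0),(*a,.085,12.5,0)])
E
```

```text
[ 0.45827506 -0.01346405]
start [0.2315 0.526  0.2307] 66.2
[-0.425, -0.402, 0.001, 0, 0, np.float64(0.938), 1]
[-0.425, -0.402, 0.146, 0, 0, np.float64(0.938), 1]
```

step_arm:
  series:
    - [-0.02,-0.02,0,0,0,0.05,1]
    - [-0.05,-0.047,0,0,0,0.11,1]
    - [-0.075,-0.071,0,0,0,0.17,1]
    - [-0.1,-0.095,0,0,0,0.22,1]
    - [-0.125,-0.118,0,0,0,0.28,1]
    - [-0.15,-0.142,0,0,0,0.33,1]
    - [-0.175,-0.166,0,0,0,0.39,1]
    - [-0.2,-0.189,0,0,0,0.44,1]
    - [-0.22,-0.208,0,0,0,0.49,1]
    - [-0.24,-0.227,0,0,0,0.53,1]

```text
t: 1.03
eef_pos: [0.3602, 0.2202, 0.2313]
tcp_rot: [0.0, 0.456, 0.89, 0.0]
ft_force: [1.0, 0.9, 0.3]
opening: -0.0002
```

```bash
python3 - <<'E'
from h import *
a=wp('red',-167.5,.085,-.045)
rows([(*a,.23,12.5,0),(*a,.085,12.5,0)]); print(env.sense()['qpos'],env.sense()['t'])
E
```

```text
start [0.3602 0.2202 0.2313] 35.7
[-0.247, -0.057, 0.001, 0, 0, np.float64(0.405), 1]
[-0.247, -0.057, 0.146, 0, 0, np.float64(0.405), 1]
[ 2.66032139e-01 -1.80621407e-01  1.96838522e+00 -3.04579933e-05
  1.35351809e+00 -3.56950657e-01] 1.0333
```

step_arm:
  series:
    - [-0.025,-0.006,0,0,0,0.04,1]
    - [-0.055,-0.013,0,0,0,0.09,1]
    - [-0.085,-0.02,0,0,0,0.14,1]
    - [-0.115,-0.027,0,0,0,0.19,1]
    - [-0.145,-0.033,0,0,0,0.24,1]
    - [-0.175,-0.04,0,0,0,0.29,1]
    - [-0.205,-0.047,0,0,0,0.34,1]
    - [-0.23,-0.053,0,0,0,0.38,1]
    - [-0.247,-0.057,0,0,0,0.405,1]
    - [-0.247,-0.057,0,0,0,0.405,1]

```text
t: 1.87
eef_pos: [0.4594, -0.0147, 0.2313]
tcp_rot: [0.0, 0.627, 0.779, -0.0]
ft_force: [-0.2, 0.1, 0.4]
opening: -0.0
```

step_arm:
  series:
    - [0,0,0.015,0,0,0,1]
    - [0,0,0.035,0,0,0,1]
    - [0,0,0.055,0,0,0,1]
    - [0,0,0.075,0,0,0,1]
    - [0,0,0.095,0,0,0,1]
    - [0,0,0.115,0,0,0,1]
    - [0,0,0.13,0,0,0,1]
    - [0,0,0.14,0,0,0,1]
    - [0,0,0.145,0,0,0,1]
    - [0,0,0.145,0,0,0,1]

```text
t: 2.7
eef_pos: [0.4577, -0.0112, 0.0855]
tcp_rot: [-0.001, 0.625, 0.781, -0.0]
ft_force: [0.4, 0.1, -0.2]
opening: 0.0
```

```bash
python3 - <<'E'
from h import *
w=[(*wp('red',-167.5,.085,-.045),.085,12.5),(*wp('red',-167.5,.085,-.03),.085,12.5)]
w=[]
for i in range(1,31):
    g=-167.5+75*i/30   # lever dir until -92.5
    o=-.045+min(i,6)*.024/6
    w.append((*wp('red',g if i>0 else 0,.085,o),.085,g+180,0))
rows(w); s,c=cam('scene'); print(s['ft_force'],s['eef_pos'])
cv2.imwrite('pics/a.png',c['img'][100:300,100:400,::-1].repeat(2,0).repeat(2,1))
E
```

```text
start [ 0.4577 -0.0112  0.0855] 12.7
[-0.01, -0.002, 0.0, 0, 0, np.float64(-0.04), 1]
[-0.018, -0.003, 0.0, 0, 0, np.float64(-0.084), 1]
[-0.026, -0.004, 0.0, 0, 0, np.float64(-0.127), 1]
[-0.034, -0.004, 0.0, 0, 0, np.float64(-0.171), 1]
[-0.041, -0.003, 0.0, 0, 0, np.float64(-0.215), 1]
[-0.049, -0.003, 0.0, 0, 0, np.float64(-0.258), 1]
[-0.053, -0.002, 0.0, 0, 0, np.float64(-0.302), 1]
[-0.057, -0.002, 0.0, 0, 0, np.float64(-0.346), 1]
[-0.06, -0.002, 0.0, 0, 0, np.float64(-0.389), 1]
[-0.064, -0.001, 0.0, 0, 0, np.float64(-0.433), 1]
[-0.068, -0.0, 0.0, 0, 0, np.float64(-0.477), 1]
[-0.072, 0.001, 0.0, 0, 0, np.float64(-0.52), 1]
[-0.075, 0.002, 0.0, 0, 0, np.float64(-0.564), 1]
[-0.079, 0.003, 0.0, 0, 0, np.float64(-0.607), 1]
[-0.082, 0.005, 0.0, 0, 0, np.float64(-0.651), 1]
[-0.086, 0.006, 0.0, 0, 0, np.float64(-0.695), 1]
[-0.089, 0.008, 0.0, 0, 0, np.float64(-0.738), 1]
[-0.093, 0.01, 0.0, 0, 0, np.float64(-0.782), 1]
[-0.096, 0.012, 0.0, 0, 0, np.float64(-0.826), 1]
[-0.099, 0.014, 0.0, 0, 0, np.float64(-0.869), 1]
[-0.102, 0.016, 0.0, 0, 0, np.float64(-0.913), 1]
[-0.105, 0.019, 0.0, 0, 0, np.float64(-0.956), 1]
[-0.108, 0.021, 0.0, 0, 0, np.float64(-1.0), 1]
[-0.111, 0.024, 0.0, 0, 0, np.float64(-1.044), 1]
[-0.113, 0.027, 0.0, 0, 0, np.float64(-1.087), 1]
[-0.116, 0.03, 0.0, 0, 0, np.float64(-1.131), 1]
[-0.118, 0.033, 0.0, 0, 0, np.float64(-1.175), 1]
[-0.12, 0.036, 0.0, 0, 0, np.float64(-1.218), 1]
[-0.122, 0.039, 0.0, 0, 0, np.float64(-1.262), 1]
[-0.124, 0.042, 0.0, 0, 0, np.float64(-1.306), 1]
[ 0.35079451  0.06898614 -0.21930934] [ 0.45765874 -0.01120667  0.08547128]
```

View pics/a.png

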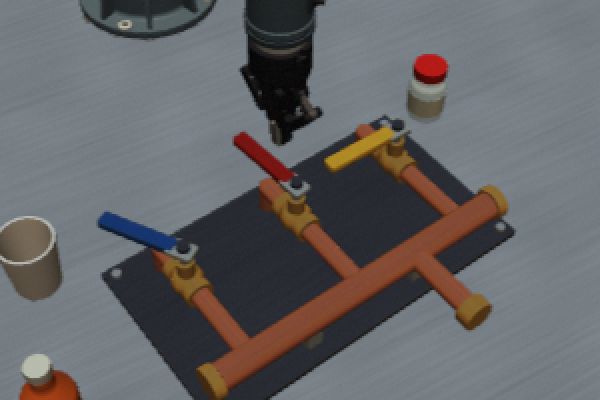

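The closed fingertip, at about (280,135) in the crop, stands beside the red lever on its yellow side, clear of everything. I'll start the push.

step_arm:
  series:
    - [-0.01,-0.002,0,0,0,-0.04,1]
    - [-0.018,-0.003,0,0,0,-0.085,1]
    - [-0.026,-0.004,0,0,0,-0.127,1]
    - [-0.034,-0.004,0,0,0,-0.17,1]
    - [-0.041,-0.003,0,0,0,-0.215,1]
    - [-0.049,-0.003,0,0,0,-0.258,1]
    - [-0.053,-0.002,0,0,0,-0.3,1]
    - [-0.057,-0.002,0,0,0,-0.345,1]
    - [-0.06,-0.002,0,0,0,-0.39,1]
    - [-0.064,-0.001,0,0,0,-0.433,1]

```text
t: 3.58
eef_pos: [0.4714, -0.0737, 0.0871]
tcp_rot: [-0.0, 0.441, 0.897, 0.001]
ft_force: [-1.9, 3.2, 1.1]
opening: -0.0001
```

```bash
python3 - <<'E'
from h import *
rows([(*wp('red',-142.5+35*i/10,.085,-.021),.085,37.5+3.5*i,0) for i in range(1,11)])
s,c=cam('scene'); mu,d,a,b,w,N=lever(c,'red',(.49,-.08)); print(np.degrees(np.arctan2(d[1],d[0])),N,s['ft_force'])
E
```

```text
start [ 0.4714 -0.0737  0.0871] 37.6
[-0.005, -0.002, 0.002, 0, 0, np.float64(-0.059), 1]
[-0.01, -0.003, 0.002, 0, 0, np.float64(-0.12), 1]
[-0.016, -0.003, 0.002, 0, 0, np.float64(-0.181), 1]
[-0.021, -0.003, 0.002, 0, 0, np.float64(-0.242), 1]
[-0.026, -0.003, 0.002, 0, 0, np.float64(-0.304), 1]
[-0.032, -0.003, 0.002, 0, 0, np.float64(-0.365), 1]
[-0.037, -0.002, 0.002, 0, 0, np.float64(-0.426), 1]
[-0.042, -0.001, 0.002, 0, 0, np.float64(-0.487), 1]
[-0.047, 0.001, 0.002, 0, 0, np.float64(-0.548), 1]
[-0.052, 0.003, 0.002, 0, 0, np.float64(-0.609), 1]
39.914727775603346 262 [-1.93830847  3.18455943  1.12545626]
```

step_arm:
  series:
    - [-0.005,-0.002,0,0,0,-0.06,1]
    - [-0.01,-0.003,0,0,0,-0.12,1]
    - [-0.016,-0.003,0.001,0,0,-0.18,1]
    - [-0.021,-0.003,0.001,0,0,-0.24,1]
    - [-0.026,-0.003,0.001,0,0,-0.305,1]
    - [-0.032,-0.003,0.001,0,0,-0.365,1]
    - [-0.037,-0.002,0.001,0,0,-0.425,1]
    - [-0.042,-0.001,0.001,0,0,-0.485,1]
    - [-0.047,0.001,0.001,0,0,-0.55,1]
    - [-0.052,0.003,0.001,0,0,-0.61,1]

```text
t: 4.47
eef_pos: [0.5052, -0.1136, 0.086]
tcp_rot: [-0.001, 0.152, 0.988, 0.0]
ft_force: [-3.4, 2.3, 1.7]
opening: 0.0001
```

```bash
python3 - <<'E'
from h import *
for n in('scene','top'):
    s,c=cam(n); mu,d,a,b,w,N=lever(c,'red',(.53,-.1)); print(np.degrees(np.arctan2(d[1],d[0])),N,s['ft_force'])
rows([(*wp('red',-107.5+18*i/8,.085,-.021),.086,72.5+18*i/8,0) for i in range(1,9)])
E
```

```text
-104.04300988528826 284 [-3.38484946  2.26609615  1.65535957]
165.94722292692356 8 [-1.76546088  1.34829188 -0.3924209 ]
start [ 0.506  -0.1141  0.086 ] 72.4
[-0.003, -0.001, 0.0, 0, 0, np.float64(-0.041), 1]
[-0.006, -0.001, 0.0, 0, 0, np.float64(-0.08), 1]
[-0.009, -0.002, 0.0, 0, 0, np.float64(-0.119), 1]
[-0.013, -0.002, 0.0, 0, 0, np.float64(-0.159), 1]
[-0.016, -0.002, 0.0, 0, 0, np.float64(-0.198), 1]
[-0.02, -0.002, 0.0, 0, 0, np.float64(-0.237), 1]
[-0.023, -0.002, 0.0, 0, 0, np.float64(-0.276), 1]
[-0.027, -0.002, 0.0, 0, 0, np.float64(-0.316), 1]
```

step_arm:
  series:
    - [-0.003,-0.001,0,0,0,-0.04,1]
    - [-0.006,-0.001,0,0,0,-0.08,1]
    - [-0.009,-0.002,0,0,0,-0.12,1]
    - [-0.013,-0.002,0,0,0,-0.16,1]
    - [-0.016,-0.002,0,0,0,-0.2,1]
    - [-0.02,-0.002,0,0,0,-0.235,1]
    - [-0.023,-0.002,0,0,0,-0.275,1]
    - [-0.027,-0.002,0,0,0,-0.315,1]
    - [-0.027,-0.002,0,0,0,-0.315,1]
    - [-0.027,-0.002,0,0,0,-0.315,1]

```text
t: 5.4
eef_pos: [0.5307, -0.1238, 0.0857]
tcp_rot: [0.0, -0.003, 1.0, -0.0]
ft_force: [-1.6, 0.1, 0.3]
opening: 0.0001
```

```bash
python3 - <<'E'
from h import *
for i in range(2):
    s,c=cam('scene'); mu,d,a,b,w,N=lever(c,'red',(.55,-.1)); print(np.degrees(np.arctan2(d[1],d[0])),N,s['ft_force'])
for k in('yel','blu'):
    mu,d,a,b,w,N=lever(c,k); print(k,np.degrees(np.arctan2(d[1],d[0])),N)
rows([(*wp('red',-89.5,.085,-.06),.086,90.5,0)])
E
```

```text
-85.7482560798185 289 [-1.59925441  0.09647422  0.28476463]
-85.65314695997773 290 [-2.33910889  1.24235604  0.10822832]
yel -84.13701393958745 223
blu 35.450727109312226 289
start [ 0.5307 -0.1239  0.0856] 90.4
[0.039, -0.0, -0.0, 0, 0, np.float64(-0.002), 1]
```

step_arm:
  series:
    - [0.005,0,0,0,0,0,1]
    - [0.015,0,0,0,0,0,1]
    - [0.027,0,0,0,0,0,1]
    - [0.035,0,-0.01,0,0,0,1]
    - [0.04,0,-0.03,0,0,0,1]
    - [0.04,0,-0.055,0,0,0,1]
    - [0.04,0,-0.08,0,0,0,1]
    - [0.04,0,-0.1,0,0,0,1]
    - [0.04,0,-0.11,0,0,0,1]
    - [0.04,0,-0.11,0,0,0,1]

```text
t: 6.33
eef_pos: [0.4917, -0.1251, 0.1979]
tcp_rot: [0.002, -0.004, 1.0, -0.001]
ft_force: [0.4, -0.2, -0.1]
opening: 0.0001
```

```bash
python3 - <<'E'
from h import *
a=wp('yel',-84.2,.085,.045); print(a)
rows([(*a,.195,95.8,0),(*a,.085,95.8,0)])
for n in('top','scene'):
  s,c=cam(n)
  for k,g in(('red',(.55,-.1)),('yel',None),('blu',None)):
    mu,d,a,b,w,N=lever(c,k,g); print(n,k,np.degrees(np.arctan2(d[1],d[0])).round(1),N)
E
```

```text
[0.58235942 0.03898267]
start [ 0.4917 -0.1251  0.1979] 90.4
[-0.092, 0.163, 0.003, 0, 0, np.float64(-0.094), 1]
[-0.092, 0.163, 0.113, 0, 0, np.float64(-0.094), 1]
top red 102.3 70
top yel -84.6 242Traceback (most recent call last):
  File "<stdin>", line 7, in <module>
  File "h.py", line 22, in lever
    (cx,cy),(w,hh),an=cv2.minAreaRect(Q.astype('float32')*1000)
                      ~~~~~~~~~~~~~~~^^^^^^^^^^^^^^^^^^^^^^^^^^
cv2.error: OpenCV(4.12.0) /io/opencv/modules/imgproc/src/convhull.cpp:143: error: (-215:Assertion failed) total >= 0 && (depth == CV_32F || depth == CV_32S) in function 'convexHull'
```

step_arm:
  series:
    - [-0.007,0.012,0,0,0,-0.01,1]
    - [-0.018,0.032,0,0,0,-0.02,1]
    - [-0.03,0.053,0,0,0,-0.03,1]
    - [-0.042,0.075,0,0,0,-0.04,1]
    - [-0.055,0.097,0,0,0,-0.055,1]
    - [-0.067,0.119,0,0,0,-0.07,1]
    - [-0.078,0.139,0,0,0,-0.08,1]
    - [-0.087,0.154,0,0,0,-0.094,1]
    - [-0.092,0.163,0,0,0,-0.094,1]
    - [-0.092,0.163,0,0,0,-0.094,1]

```text
t: 7.22
eef_pos: [0.5808, 0.0411, 0.1933]
tcp_rot: [-0.001, -0.052, 0.999, 0.0]
ft_force: [-0.2, -0.2, 0.4]
opening: -0.0002
```

```bash
python3 - <<'E'
from h import *
for n in('scene','top'):
  s,c=cam(n)
  for k,g in(('red',(.55,-.1)),('yel',None),('blu',None)):
    try:
        mu,d,a,b,w,N=lever(c,k,g); print(n,k,np.degrees(np.arctan2(d[1],d[0])).round(1),N)
    except Exception: print(n,k,'hidden')
rows([(*wp('yel',-84.2,.085,.045),.085,95.8,0)])
E
```

```text
scene red -85.4 288
scene yel -85.3 217
scene blu 35.7 283
top red 93.6 245
top yel 96.2 214
top blu -145.3 233
start [0.5804 0.0392 0.194 ] 95.9
[-0.002, -0.0, 0.109, 0, 0, np.float64(0.001), 1]
```

step_arm:
  series:
    - [0,0,0.01,0,0,0,1]
    - [0,0,0.025,0,0,0,1]
    - [0,0,0.045,0,0,0,1]
    - [0,0,0.065,0,0,0,1]
    - [0,0,0.083,0,0,0,1]
    - [0,0,0.098,0,0,0,1]
    - [0,0,0.106,0,0,0,1]
    - [0,0,0.109,0,0,0,1]
    - [0,0,0.109,0,0,0,1]
    - [0,0,0.109,0,0,0,1]

```text
t: 8.15
eef_pos: [0.5817, 0.039, 0.0869]
tcp_rot: [0.0, -0.051, 0.999, -0.0]
ft_force: [1.7, 1.0, 0.6]
opening: 0.0003
```

```bash
python3 - <<'E'
from h import *
s,c=cam('scene'); print(s['ft_force'])
cv2.imwrite('pics/b.png',c['img'][100:300,100:400,::-1].repeat(2,0).repeat(2,1))
w=[]
for i in range(1,11):
    g=-84.2-2.5*i; w.append((*wp('yel',g,.085,.045-min(i,6)*.004),.085,g+180,0))
rows(w)
E
```

```text
[1.68894639 1.04171777 0.5571526 ]
start [0.582  0.0391 0.0873] 95.8
[0.007, -0.002, 0.002, 0, 0, np.float64(0.044), 1]
[0.015, -0.003, 0.002, 0, 0, np.float64(0.088), 1]
[0.023, -0.004, 0.002, 0, 0, np.float64(0.131), 1]
[0.031, -0.004, 0.002, 0, 0, np.float64(0.175), 1]
[0.039, -0.004, 0.002, 0, 0, np.float64(0.219), 1]
[0.046, -0.003, 0.002, 0, 0, np.float64(0.262), 1]
[0.05, -0.003, 0.002, 0, 0, np.float64(0.306), 1]
[0.054, -0.002, 0.002, 0, 0, np.float64(0.35), 1]
[0.058, -0.002, 0.002, 0, 0, np.float64(0.393), 1]
[0.062, -0.001, 0.002, 0, 0, np.float64(0.437), 1]
```

View pics/b.png

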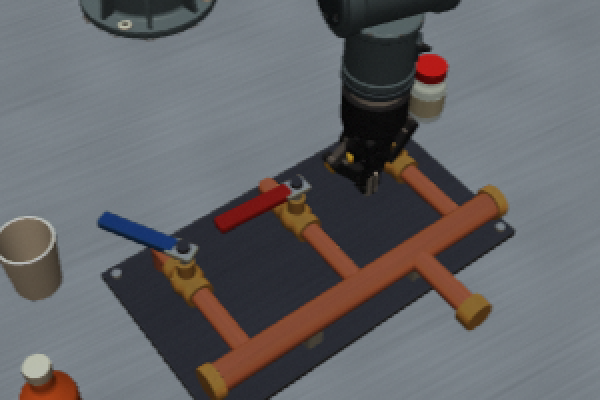

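The red lever is square across its pipe, running from (298,185) to (220,222). The fingertip, at about (370,190), is on the header side of the yellow lever. Now I'll push yellow.

step_arm:
  series:
    - [0.007,-0.002,0,0,0,0.045,1]
    - [0.015,-0.003,0.001,0,0,0.088,1]
    - [0.023,-0.004,0.001,0,0,0.13,1]
    - [0.031,-0.004,0.001,0,0,0.175,1]
    - [0.039,-0.004,0.001,0,0,0.22,1]
    - [0.046,-0.003,0.001,0,0,0.262,1]
    - [0.05,-0.003,0.001,0,0,0.305,1]
    - [0.054,-0.002,0.001,0,0,0.35,1]
    - [0.058,-0.002,0.001,0,0,0.393,1]
    - [0.062,-0.001,0.001,0,0,0.437,1]

```text
t: 9.03
eef_pos: [0.522, 0.0311, 0.0874]
tcp_rot: [0.003, 0.168, 0.986, -0.0]
ft_force: [2.4, -3.1, 0.5]
opening: -0.0001
```

```bash
python3 - <<'E'
from h import *
rows([(*wp('yel',-109.2-3.5*i,.085,.021),.086,70.8-3.5*i,0) for i in range(1,11)])
s,c=cam('scene'); print(s['ft_force'])
mu,d,a,b,w,N=lever(c,'yel',(.5,.07)); print(np.degrees(np.arctan2(d[1],d[0])),N)
E
```

```text
start [0.522  0.0311 0.0874] 70.7
[0.007, -0.001, 0.001, 0, 0, np.float64(0.059), 1]
[0.012, -0.002, 0.001, 0, 0, np.float64(0.12), 1]
[0.017, -0.002, 0.001, 0, 0, np.float64(0.181), 1]
[0.022, -0.002, 0.001, 0, 0, np.float64(0.243), 1]
[0.028, -0.002, 0.001, 0, 0, np.float64(0.304), 1]
[0.033, -0.002, 0.001, 0, 0, np.float64(0.365), 1]
[0.038, -0.001, 0.001, 0, 0, np.float64(0.426), 1]
[0.044, 0.0, 0.001, 0, 0, np.float64(0.487), 1]
[0.049, 0.002, 0.001, 0, 0, np.float64(0.548), 1]
[0.054, 0.004, 0.001, 0, 0, np.float64(0.609), 1]
[ 2.41360013 -3.13973634  0.53558666]
-97.14234633740489 53
```

step_arm:
  series:
    - [0.007,-0.001,0,0,0,0.06,1]
    - [0.012,-0.002,0,0,0,0.12,1]
    - [0.017,-0.002,0.001,0,0,0.18,1]
    - [0.022,-0.002,0.001,0,0,0.243,1]
    - [0.028,-0.002,0.001,0,0,0.304,1]
    - [0.033,-0.002,0.001,0,0,0.365,1]
    - [0.038,-0.001,0.001,0,0,0.426,1]
    - [0.044,0,0.001,0,0,0.487,1]
    - [0.049,0.002,0.001,0,0,0.548,1]
    - [0.054,0.004,0.001,0,0,0.61,1]

```text
t: 9.92
eef_pos: [0.4714, 0.0529, 0.0858]
tcp_rot: [0.002, 0.456, 0.89, -0.0]
ft_force: [1.2, -4.5, 1.3]
opening: 0.0
```

```bash
python3 - <<'E'
from h import *
rows([(*wp('yel',-144.2-23.5*i/9,.085,.021),.086,35.8-23.5*i/9,0) for i in range(1,10)])
for n in('scene','top'):
    s,c=cam(n); print(s['ft_force'])
    try: mu,d,a,b,w,N=lever(c,'yel',(.46,.08)); print(np.degrees(np.arctan2(d[1],d[0])),N)
    except Exception: print('hidden')
E
```

```text
start [0.4714 0.0529 0.0858] 35.8
[0.003, -0.001, -0.0, 0, 0, np.float64(0.045), 1]
[0.007, -0.001, -0.0, 0, 0, np.float64(0.091), 1]
[0.011, -0.002, -0.0, 0, 0, np.float64(0.136), 1]
[0.015, -0.002, -0.0, 0, 0, np.float64(0.182), 1]
[0.019, -0.002, -0.0, 0, 0, np.float64(0.227), 1]
[0.023, -0.002, -0.0, 0, 0, np.float64(0.273), 1]
[0.027, -0.002, -0.0, 0, 0, np.float64(0.319), 1]
[0.031, -0.002, -0.0, 0, 0, np.float64(0.364), 1]
[0.035, -0.001, -0.0, 0, 0, np.float64(0.41), 1]
[ 1.23146062 -4.51560239  1.32882139]
40.79764783289641 101
[ 1.12389174 -2.58900298  1.5103329 ]
hidden
```

step_arm:
  series:
    - [0.003,-0.001,0,0,0,0.045,1]
    - [0.007,-0.001,0,0,0,0.09,1]
    - [0.011,-0.002,0,0,0,0.136,1]
    - [0.015,-0.002,0,0,0,0.182,1]
    - [0.019,-0.002,0,0,0,0.227,1]
    - [0.023,-0.002,0,0,0,0.273,1]
    - [0.027,-0.002,0,0,0,0.319,1]
    - [0.031,-0.002,0,0,0,0.364,1]
    - [0.035,-0.001,0,0,0,0.41,1]
    - [0.035,-0.001,0,0,0,0.41,1]

```text
t: 10.85
eef_pos: [0.4494, 0.0815, 0.085]
tcp_rot: [0.001, 0.626, 0.78, 0.0]
ft_force: [-0.0, -1.1, 0.9]
opening: -0.0001
```

```bash
python3 - <<'E'
from h import *
rows([(*wp('yel',-167.7,.085,.021),.086,12.3,0)])
for n in('scene','top'):
    s,c=cam(n); print(s['ft_force'])
    try: mu,d,a,b,w,N=lever(c,'yel',(.46,.09)); print(np.degrees(np.arctan2(d[1],d[0])),N)
    except Exception: print('hidden')
    if n=='scene':cv2.imwrite('pics/c.png',c['img'][100:300,100:400,::-1].repeat(2,0).repeat(2,1))
E
```

```text
start [0.4494 0.0815 0.085 ] 12.4
[-0.001, 0.001, -0.001, 0, 0, np.float64(0.003), 1]
[-0.03279281 -1.06917538  0.882333  ]
11.936247360524852 116
[ 0.16794716 -0.37073614 -0.4231983 ]
hidden
```

View pics/c.png

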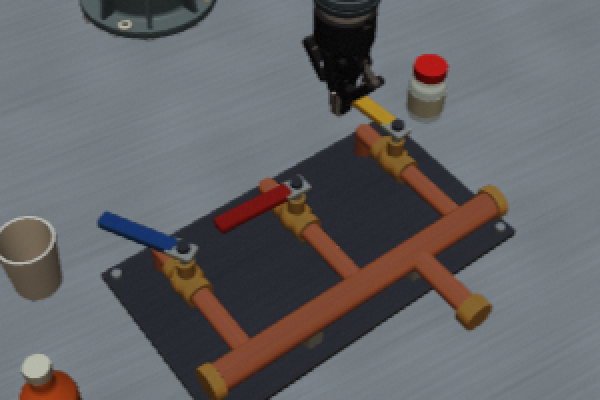

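The yellow lever, from (398,127) to about (355,100), is nearly along its pipe. I'll back off so it can be measured unobstructed.

step_arm:
  series:
    - [-0.005,0,0,0,0,0,1]
    - [-0.015,0,0,0,0,0,1]
    - [-0.027,0,0,0,0,0,1]
    - [-0.035,0,-0.005,0,0,0,1]
    - [-0.04,0,-0.02,0,0,0,1]
    - [-0.04,0,-0.04,0,0,0,1]
    - [-0.04,0,-0.055,0,0,0,1]
    - [-0.04,0,-0.06,0,0,0,1]
    - [-0.04,0,-0.06,0,0,0,1]
    - [-0.04,0,-0.06,0,0,0,1]

```text
t: 11.78
eef_pos: [0.4572, 0.0421, 0.144]
tcp_rot: [-0.0, 0.627, 0.779, 0.0]
ft_force: [0.0, -0.5, -0.1]
opening: -0.0
```

```bash
cat > chk.py <<'E'
from h import *
for n in('scene','top'):
  s,c=cam(n)
  for k,g in(('red',(.555,-.1)),('yel',(.475,.11)),('blu',None)):
    try:
        mu,d,a,b,w,N=lever(c,k,g)
        if d.sum()>0: d=-d; a,b=-b,-a
        print(n,k,np.degrees(np.arctan2(d[1],d[0])).round(1),'len',round(b-a,3),'w',round(w,3),N,'end',(mu+b*d).round(4))
    except Exception: print(n,k,'hidden')
print(s['ft_force'],s['dq'].round(3) if hasattr(s['dq'],'round') else s['dq'])
E
python3 chk.py
```

```text
scene red -85.2 len 0.099 w 0.021 279 end [ 0.559  -0.1506]
scene yel -168.2 len 0.097 w 0.02 198 end [0.4235 0.0944]
scene blu -144.1 len 0.097 w 0.02 287 end [ 0.4823 -0.2629]
top red -86.6 len 0.097 w 0.02 245 end [ 0.5546 -0.1471]
top yel -78.0 len 0.008 w 0.003 6 end [0.4241 0.0969]
top blu -145.5 len 0.095 w 0.02 228 end [ 0.48  -0.258]
[-0.23504924  0.13368753  0.40657679] [0.004 0.011 0.009 0.001 0.001 0.003]
```

step_arm:
  series:
    - [0,0,0.015,0,0,0,1]
    - [0,0,0.035,0,0,0,1]
    - [0,0,0.053,0,0,0,1]
    - [0.005,0,0.06,0,0,0,1]
    - [0.015,0,0.06,0,0,0,1]
    - [0.027,0,0.06,0,0,0,1]
    - [0.035,0,0.06,0,0,0,1]
    - [0.04,0,0.06,0,0,0.02,1]
    - [0.042,0,0.06,0,0,0.03,1]
    - [0.044,0,0.06,0,0,0.04,1]

```text
t: 12.72
eef_pos: [0.4476, 0.0855, 0.0847]
tcp_rot: [0.0, 0.642, 0.767, -0.001]
ft_force: [-1.8, -4.7, 0.9]
opening: -0.0001
```

step_arm:
  series:
    - [0,0,0,0,0,0,1]
    - [-0.005,0,0,0,0,0,1]
    - [-0.015,0,0,0,0,0,1]
    - [-0.027,0,0,0,0,0,1]
    - [-0.037,0,-0.01,0,0,0,1]
    - [-0.04,0,-0.03,0,0,0,1]
    - [-0.04,0,-0.06,0,0,0,1]
    - [-0.04,0,-0.09,0,0,0,1]
    - [-0.04,0,-0.11,0,0,0,1]
    - [-0.04,0,-0.12,0,0,0,1]

```text
t: 13.55
eef_pos: [0.4569, 0.0449, 0.2084]
tcp_rot: [0.003, 0.643, 0.766, 0.002]
ft_force: [0.9, 1.3, -0.4]
opening: -0.0001
```

step_arm:
  series:
    - [-0.02,0.02,0,0,0,0,1]
    - [-0.02,-0.02,0,0,0,0,1]
    - [-0.02,-0.05,0,0,0,0,1]
    - [-0.02,-0.08,-0.01,0,0,0,1]
    - [-0.02,-0.1,-0.02,0,0,0,1]
    - [-0.02,-0.11,-0.03,0,0,0,1]
    - [-0.02,-0.11,-0.03,0,0,0,1]
    - [-0.02,-0.11,-0.03,0,0,0,1]
    - [-0.02,-0.11,-0.03,0,0,0,1]
    - [-0.02,-0.11,-0.03,0,0,0,1]

```text
t: 14.38
eef_pos: [0.3503, 0.007, 0.2337]
tcp_rot: [-0.001, 0.642, 0.767, -0.0]
ft_force: [-0.1, -0.3, -0.5]
opening: 0.0
```

```bash
python3 chk.py; python3 -c "
from h import *
s,c=cam('top'); cv2.imwrite('pics/d.png',c['img'][110:290,110:420,::-1].repeat(2,0).repeat(2,1)); print(s['t'])"
```

```text
scene red -85.1 len 0.097 w 0.022 286 end [ 0.5592 -0.1494]
scene yel -171.0 len 0.097 w 0.02 193 end [0.4224 0.1   ]
scene blu -144.5 len 0.097 w 0.02 289 end [ 0.4821 -0.2626]
top red -86.5 len 0.097 w 0.02 238 end [ 0.5547 -0.1469]
top yel -170.8 len 0.097 w 0.019 249 end [0.4212 0.1027]
top blu -145.6 len 0.096 w 0.019 230 end [ 0.4798 -0.2576]
[0.14424706 0.01877705 0.11496292] [ 0.004  0.001  0.     0.001  0.002 -0.   ]
14.4833
```

View pics/d.png

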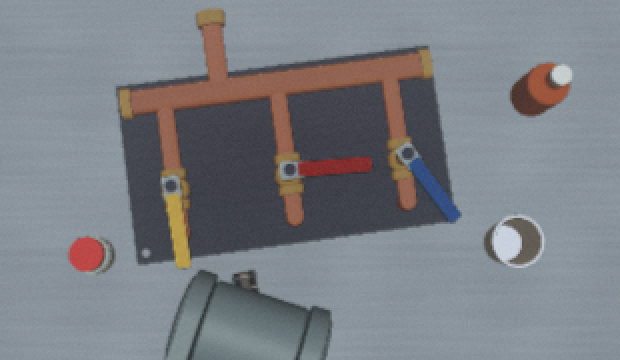

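```bash
python3 -c "
from rig import env
print(env.hand_in())"
```

```text
the job is handed in; nothing more can be done
None
```

I shut the red lever first, then opened the yellow one, using the closed fingertip, and handed the job in at about 14.5 s. No verdict was reported, so the figures below come from my own last camera checks.

| Item | Last check | Limit |
|---|---|---|
| Red lever | 1.50 rad (top camera) to 1.52 rad (scene camera) | above 1.45 |
| Yellow lever | about 0.03 rad | below 0.12 |
| Blue lever end | same as at the start, to within about 1 mm | within 12 mm |

- **Red margin:** the two cameras differ by about 1.4° on red. It stands 3–4° short of its stop because I did not force it. That leaves about 0.05 rad of margin at the lower reading.
- **Yellow:** the first push left it at about 0.08 rad, so I nudged it once more.
- **Forces:** the wrist force read about 5 N at most at the ends of the moves.
- **Things standing round about:** the arm never went near the jar, cup and sauce bottle. They look undisturbed in the last picture, but I did not measure their positions.
- **Arm:** it ended clear of everything and at rest.

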